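# Pack the heart moulds from the carousel into the lunch box

## Task

Pack today's lunch box: swing its half-shut lid back past upright, then turn the covered carousel to bring each compartment with a heart-shaped mould round to the open front, lift the heart out and set it lid up on the floor of the lunch box, until every heart mould in the carousel (there may be two or three) is packed. Then shut the lunch box lid fully and press both clip tabs down against the front of the box. The dressing pot and the butter case stay in the carousel; leave everything else on the tiles where it is.

Things in the scene. Friction and masses are not known exactly. Their poses are not given: they have to be found in the camera images.
- heart1_center (a point): pink heart mould, cream lid on, solid and rigid, 63 mm wide, 58 long, 40 high, 50-100 g. Point: half-way up, midway between the widest points of its lobes. x: across the lobes, the sides to grip (31.6 mm each way); -y: to the heart's tip, 39 mm off (lobes end 18.5 mm off on +y); z up. Starts about 100 mm from the tray's axis, x roughly along the radius. None if not there today
- heart2_center (a point): red heart mould, cream lid on, solid and rigid, 63 mm wide, 58 long, 40 high, 50-100 g. Point: half-way up, midway between the widest points of its lobes. x: across the lobes, the sides to grip (31.6 mm each way); -y: to the heart's tip, 39 mm off (lobes end 18.5 mm off on +y); z up. Starts about 100 mm from the tray's axis, x roughly along the radius. None if not there today
- heart3_center (a point): pink heart mould, cream lid on, solid and rigid, 63 mm wide, 58 long, 40 high, 50-100 g. Point: half-way up, midway between the widest points of its lobes. x: across the lobes, the sides to grip (31.6 mm each way); -y: to the heart's tip, 39 mm off (lobes end 18.5 mm off on +y); z up. Starts about 100 mm from the tray's axis, x roughly along the radius. None if not there today
- heart4_center (a point): red heart mould, cream lid on, solid and rigid, 63 mm wide, 58 long, 40 high, 50-100 g. Point: half-way up, midway between the widest points of its lobes. x: across the lobes, the sides to grip (31.6 mm each way); -y: to the heart's tip, 39 mm off (lobes end 18.5 mm off on +y); z up. Starts about 100 mm from the tray's axis, x roughly along the radius. None if not there today
- tray_handle (a point): centre of the wooden bar handle in the middle of the carousel's white tray, on the turning axis, 69 mm above the table. Bar 46 mm long (its x, turns with the tray), 16 thick (y), 30 high. Tray 330 mm across, floor 24 mm above the table; rim, six radial dividers and a round boss 110 mm across under the handle all stand 12 mm above the floor; dividers at 0, 60, 120.. degrees from x
- tray (a joint): angle turned by the carousel's tray since the start, rad, anticlockwise seen from above is positive; no limit; stays where it is left (friction about 0.06 N m)
- opening (a point): fixed point on the carousel, 100 mm in front of the tray's axis, 24 mm higher than the table, in the middle of the open front; -x points out of the opening to the robot, z up. A heart here can be lifted out
- carousel: fixed clear cover and foot of the carousel; origin on the table under the tray's axis, axes as opening. Cover 364 mm wide, roof top 90 mm above the table, from x = -140 to 182 mm; cut-out in the roof 140 mm wide (y -70 to 70 mm) from the front back to x = 70 mm, over the handle; the other compartments are under the roof
- lunchbox_in (a point): centre of the inner floor of the clear lunch box, 4 mm above the table; x points to the hinge side, away from the robot, y along the box, z up. Box fixed; inside 132 x 242 mm (x, y), outside 140 x 250 mm, walls 4 mm, rim 58 mm above this point
- lid (a joint): angle of the lunch box's clear lid: 0 shut flat on the rim, grows as it opens, 0.8 to 1.05 (half shut) at the start, upright at 1.57, at most 2.0. The stiff hinge (0.18 N m) holds it at any angle
- lid_hinge (a point): middle of the lid's hinge line, on the far rim of the box 70 mm from its centre, 62 mm above the table; axes turn with the lid, which extends 143 mm along -x and 128 mm either way along y, its outer face 6 mm along +z
- clip_left (a joint): angle of the mint-green clip tab on the lid's front edge, left (+y) half: 0 standing straight out in the lid's plane, 1.57 folded fully down against the front of the box; 0 to 0.3 at the start; stays where it is put (0.03 N m)
- clip_left_tab (a point): middle of the left clip tab, a plate 50 mm wide (y), 5 thick; its hinge is 20 mm along this point's +x, its free edge 13 mm along -x; axes turn with the tab. With the lid shut the tab's hinge is 65 mm above the table, 75 mm in front of the box's centre and 70 mm to the left of it
- clip_right (a joint): the same for the right (-y) clip tab
- clip_right_tab (a point): the same for the right clip tab, 70 mm to the right of the box's centre
- dressing_pot_center (a point): round white pot with a green cap, 52 mm across, 50 high, standing in the carousel; its centre. Stays there
- butter_case_center (a point): square yellow case with a white lid, 52 x 52 x 40 mm, in the carousel; its centre. Stays there
- whisk: stainless steel mini whisk lying on the tiles, 165 mm long; a bystander, leave it where it is
- spatula: wooden spatula lying on the tiles, 200 mm long; a bystander, leave it where it is
- chopstick_case: blue chopstick case lying flat, 190 x 30 x 18 mm; a bystander, leave it where it is
- icing_mould: flat pale blue two-bar mould, 70 x 50 x 16 mm; a bystander, leave it where it is
- soy_bottle: amber soy bottle with a red cap, 48 mm across, 110 mm high; a bystander, leave it where it is
- tea_cup: blue tea cup, 72 mm across, 70 mm high; a bystander, leave it where it is
- sesame_jar: glass sesame jar with a black cap, 60 mm across, 85 mm high; a bystander, leave it where it is

How it is judged:
By the outcome, as a careful person would: the job done as asked, in the order asked, and still so for the second after the job is handed in, with the robot touching nothing.
Of heart1, heart2, heart3, heart4 only 2 to 3 are there at a start; the rules pass over those that are not, and their reading is None.
At some moment in a run one of heart1, heart2, heart3, heart4 may be knocked a few centimetres aside while the robot is not near it.
Once in a run the grip may slacken for a moment while it holds something.
It also fails if it takes over 210 s, if anything falls off the work surface, if the arm or the gripper's body presses on something with over 40 N, if the wrist force passes 120 N, or if a joint passes its speed limit or range.

## Robot

A 7-joint arm with a two-finger parallel gripper is mounted at the origin on the work surface. World frame = base frame: x ahead of the robot, y to its left, z up, the work surface at z = 0. Lengths are in mm, angles in rad, forces in N, time in s.
With the tool pointing down it reaches from about 400 to 925 mm from the base axis. Payload 4.1 kg.
Tool frame: the origin (TCP) lies midway between the tips of the shut fingers; the grasp point (between the pads) lies 19 mm behind it; z points along the fingers, y is the line along which they close (so a half turn about z gives the same grasp; the last joint's range is limited). The gripper opens to 85 mm and grips with 20 to 120 N. Pads are 22 mm wide; open, the fingers measure 114 mm over their backs; the gripper's body (76 mm by 85 mm) begins 54 mm behind the grasp point. The pads swing forward as they close: fully open they stand 13 mm farther back than shut.
Start: joints at [-1.329, 0.398, 0.045, 1.537, -0.019, 1.207, -0.051], TCP at [217.237, 612.66, 231.347] pointing down, gripper open.
Joint ranges: [-2.82, 2.82], [-0.49, 2.23], [-1.37, 1.46], [0, 2.46], [-1.36, 4.5], [0.23, 2], [-2.94, 2.94]. Speed limits (rad/s): [2.57, 2.57, 3.14, 3.14, 3.14, 3.14, 3.14].

## Interface

Orientations are given as a unit quaternion [w, x, y, z].
In Python, from plant import * gives the robot as it stands. The module is installed in compiled form; this text tells all that it offers.
- The arm moves only by the shell command python3 -m pendant 'ROWS' [FORCE]. ROWS is JSON, one flat list of numbers, 5 for each row, row after row: the gripper command: -1 is fully open, 1 is shut, values between are in proportion, then the shift along the tool's x, y, z in cm, then the turn about the tool's z in degrees. In form: [fingers, x, y, z, spin, fingers, x, y, z, spin, ...]. A call has exactly 8 rows; each row shifts and turns the commanded pose from where the row before left it, along the tool's axes as they then stand; what a row does not reach is not made up. A row lasts 1/12 s, in which the tool goes at most 41.7 mm and 7.16 degrees, less where a joint would pass 70% of its speed; a pose out of reach is approached as far as the arm can. A call is refused whole if a number of a shift passes 4.17 or a number of a turn 7.16, either way. A call with a gripper value outside its range is refused whole. The fingers move at their own pace and stop on an object; FORCE is the grip in N (left out, the last holds). Time passes only in rows, so rows that do not move let the fingers close, or fill a call up. It gives the time, the measured TCP pose, the force, the opening and the grip force at its end, in the units of the state.
- get_obs(): the state, without advancing time (a new reading comes with each control period).
- grab_frame(name): name is "scene" or "top" or "wrist"; returns the picture (420x560x3 uint8, red, green, blue); there is no depth.
- camera_info(name): a dict with "vfov" (degrees; the focal length in pixels is half the picture's height over the tangent of half this angle, whatever the lens; pixels are square), "cx", "cy" (the principal point, pixels), "eye" and "rotation" of the camera in the world; the wrist camera has in their place "hand_eye" (4x4, takes a point from camera to tool coordinates, whose origin is the TCP and whose axes are the flange's). Camera axes: x right, y down, z forward; pixel columns grow to the right and rows downward; lengths in mm; the calibration is good to about 2 mm. A picture is of the moment at which its call begins: read the wrist's pose just before it. camera_info takes no time and is no camera call.
- hand_in(): hands the job in; it is judged then, once.
Trained networks look in the newest picture that a camera, given by its name, has taken for a name from the list of things; names that differ only in an ending like _2 or _b are one class to them, and where a whole thing is asked for, a point or a joint stands for the part that bears it (a point fixed in the world has none). Each returns a list of dicts, best first, with "confidence" (0 to 1); they miss things now and then, are a little off and sometimes report something else, mostly with a low value. They report only what shows in the picture. A call takes as long as a camera call.
- regions_of(camera, thing): "region" (420x560 bool, what is visible of it) and "position" ([column, row] in pixels, amid what is visible of it).
- mark_of(camera, thing): "position" ([column, row] in pixels: a listed point, or the origin of a listed thing).
The state is a dict: "time": time; "joint_positions": joint angles; "dq": joint speeds; "joint_torque": joint torques, N m; "position": TCP position; "tool_rot": TCP orientation; "force": force on the tool from outside, world axes, zero at the start; "torque": the same for the moment, N m; "finger_gap": opening from 0.0 (shut) to 1.0 (fully open); "finger_force": force on a finger pad.
Only numpy, scipy, OpenCV 4.12 (cv2) and the standard library are available. Lean on these libraries where they do the work, as an engineer would, in place of code of your own. Each camera call takes 0.05 s, during which the arm holds its last target. There are 200 camera calls.

## Working session

There is one attempt and no reset: what is moved stays moved. The work goes in short steps, Python scripts to look and compute and a shell command to move; the robot and the scene stay as the last step left them, time stands still between calls to the robot, and variables do not carry over. Pictures are saved under pics/ and viewed, at most 14 in all, crops included, and the job is handed in when it is done.

```bash
mkdir -p pics; ls; python3 - <<'E'
from plant import *
import cv2
o=get_obs();print(o)
for n in ["scene","top","wrist"]:
    c=camera_info(n);print(n,c)
    cv2.imwrite(f"pics/{n}0.png",grab_frame(n)[:,:,::-1])
E
```

```text
pics
{'time': 0.0, 'joint_positions': array([-1.32902132,  0.39920717,  0.04500572,  1.53787394, -0.01871256,
        1.20690074, -0.05072393]), 'dq': array([ 1.59644103e-03, -1.36299716e-03,  8.91650792e-05,  9.62701073e-04,
        1.61829796e-03,  1.48792487e-03,  7.88781234e-04]), 'joint_torque': array([-5.53700283e-04, -4.75123107e+01,  1.36493638e+00, -2.54219413e+01,
        1.18405707e-02,  9.32394527e-03, -3.39744979e-06]), 'position': array([216.98958304, 612.03978588, 230.25578326]), 'tool_rot': array([-1.10348750e-04,  1.69510110e-01,  9.85527957e-01, -9.77778611e-04]), 'force': array([-0.07506769, -0.11382978, -0.57367483]), 'torque': array([-0.01252258, -0.0241596 , -0.00269407]), 'finger_force': 0.0, 'finger_gap': 1.0053634661935893}
scene {'vfov': 54.297468815442805, 'cx': 280.87241820488, 'cy': 214.70436174345713, 'eye': array([ 863.34234641,  552.04343141, 1140.18458002]), 'rotation': array([-0.06759423,  0.22398437,  0.93812383, -0.25531489])}
top {'vfov': 50.771819940217206, 'cx': 283.58401719864264, 'cy': 214.66602277577996, 'eye': array([ 276.39978025,   -6.81690242, 1356.88550105]), 'rotation': array([ 0.07419445, -0.68944207,  0.71605315, -0.08020409])}
wrist {'vfov': 70.36124655243134, 'cx': 284.6155785817795, 'cy': 211.799682964228, 'hand_eye': array([[-1.10894485e-03, -9.53482609e-01, -3.01445990e-01,
         7.65341782e+01],
       [ 9.99998562e-01, -1.44405399e-03,  8.88839511e-04,
        -1.08810672e+00],
       [-1.28279730e-03, -3.01444571e-01,  9.53482840e-01,
        -1.42538337e+02],
       [ 0.00000000e+00,  0.00000000e+00,  0.00000000e+00,
         1.00000000e+00]])}
```

View pics/scene0.png

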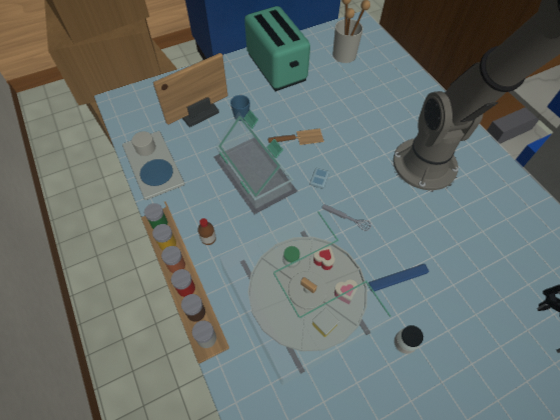

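View pics/top0.png

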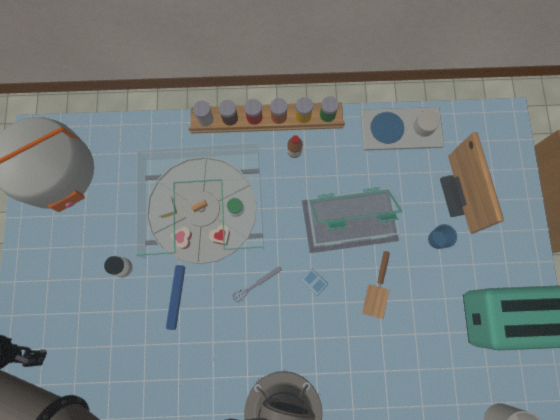

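Scene: the carousel is at about (305,290) with a red heart (324,259), pink heart (346,290), pot (291,255) and butter case (325,325). Top: tray centre ~(200,208), red heart (219,235), pink (183,237), lunch box ~(350,220) with the half-open lid. Only two hearts are visible.

```bash
cat > lib.py <<'E'
from plant import *
import numpy as np, cv2
from scipy.spatial.transform import Rotation as R
def rot(q): return R.from_quat(np.roll(np.asarray(q,float),-1))
def cam(n,o=None):
    c=camera_info(n); f=210/np.tan(np.radians(c["vfov"])/2)
    if n=="wrist":
        o=o or get_obs(); H=np.array(c["hand_eye"]); T=rot(o["tool_rot"])
        return f,c["cx"],c["cy"],o["position"]+T.apply(H[:3,3]),T.as_matrix()@H[:3,:3]
    return f,c["cx"],c["cy"],np.array(c["eye"]),rot(c["rotation"]).as_matrix()
def ray(C,p):
    f,cx,cy,e,M=C; d=M@[(p[0]-cx)/f,(p[1]-cy)/f,1]; return e,d/np.linalg.norm(d)
def on_z(C,p,z):
    e,d=ray(C,p); return e+d*(z-e[2])/d[2]
def proj(C,X):
    f,cx,cy,e,M=C; v=M.T@(np.asarray(X,float)-e); return np.array([cx+f*v[0]/v[2],cy+f*v[1]/v[2]])
def tri(rs):
    A=sum(np.eye(3)-np.outer(d,d) for e,d in rs); b=sum((np.eye(3)-np.outer(d,d))@e for e,d in rs)
    return np.linalg.solve(A,b)
def to_tool(o,tgt,yaw=None):
    """cm shift in tool axes to bring TCP to tgt, and spin (deg) to bring tool x to world heading yaw, tool down"""
    T=rot(o["tool_rot"]); s=T.inv().apply(np.asarray(tgt)-o["position"])/10
    x=T.apply([1,0,0]); h=np.degrees(np.arctan2(x[1],x[0]))
    sp=None if yaw is None else -((yaw-h+180)%360-180)
    return s.round(2),h.round(1),sp
E
python3 - <<'E'
from lib import *
np.set_printoptions(precision=1,suppress=True)
C={n:cam(n) for n in("top","scene")}
for n in C: grab_frame(n)
for t in "opening carousel tray_handle heart1_center heart2_center heart3_center heart4_center lunchbox_in lid_hinge clip_left_tab clip_right_tab dressing_pot_center butter_case_center".split():
    m={n:mark_of(n,t) for n in C}
    for n in m: print(t,n,[(np.round(k["position"],1),round(k["confidence"],2)) for k in m[n][:3]])
    if all(m.values()): print("   3d",tri([ray(C[n],m[n][0]["position"]) for n in C]))
print(C["top"][3:],to_tool(get_obs(),[0,0,0],0))
E
```

```text
opening top []
opening scene []
carousel top []
carousel scene []
tray_handle top [(array([201.7, 203.8]), 0.9)]
tray_handle scene [(array([307.9, 286.8]), 0.72)]
   3d [603.2 225.8  60.8]
heart1_center top [(array([185.4, 237.5]), 0.61), (array([199.5, 203.6]), 0.28)]
heart1_center scene [(array([347.9, 286.5]), 0.55)]
   3d [502.7 274.6  58.3]
heart2_center top [(array([216.9, 235.4]), 0.49)]
heart2_center scene [(array([321.4, 259.2]), 0.82)]
   3d [515.6 174.1  47.6]
heart3_center top [(array([350.2, 193. ]), 0.29)]
heart3_center scene [(array([402.7, 343.2]), 0.28)]
   3d [549.1 177.1 485.4]
heart4_center top []
heart4_center scene [(array([288.4, 255.6]), 0.59)]
lunchbox_in top [(array([352. , 221.3]), 0.95)]
lunchbox_in scene [(array([252. , 175.6]), 0.72)]
   3d [ 554.2 -242.4  -25.6]
lid_hinge top []
lid_hinge scene [(array([236. , 169.6]), 0.6)]
clip_left_tab top [(array([334.1, 224.3]), 0.65), (array([176.2, 296.7]), 0.45)]
clip_left_tab scene [(array([274.7, 146.4]), 0.6), (array([393.7, 278.4]), 0.59)]
   3d [ 505.3 -157.9  194. ]
clip_right_tab top [(array([387.4, 215.9]), 0.66)]
clip_right_tab scene [(array([346.3, 289. ]), 0.69), (array([252.2, 119.9]), 0.64)]
   3d [514.5  -0.  162.2]
dressing_pot_center top []
dressing_pot_center scene [(array([288.4, 254.5]), 0.41)]
butter_case_center top []
butter_case_center scene [(array([404.6, 345.7]), 0.53), (array([324.2, 259. ]), 0.42)]
(array([ 276.4,   -6.8, 1356.9]), array([[-0. , -1. ,  0.2],
       [-1. ,  0. , -0. ],
       [ 0. , -0.2, -1. ]])) (array([  0. , -65. ,  23.1]), np.float64(160.5), np.float64(160.47845792722768))
```

```bash
python3 -m pendant '[-1,0,0,-3.3,-6.5,-1,0,0,-3.3,-6.5,-1,0,0,-3.3,-6.5,-1,-2.3,-3,0,0,-1,-2.3,-3,0,0,-1,-2.3,-3,0,0,-1,-2.3,-3,0,0,-1,-2.3,-3,0,0]'
python3 -m pendant '[-1,-2.3,-3,0,0,-1,-2.3,-3,0,0,-1,-2.3,-3,0,0,-1,-2.3,-3,0,0,-1,-2.3,-3,0,0,-1,-2.3,-3,0,0,-1,-2.3,-3,0,0,-1,-2.3,-3,0,0]'
python3 -m pendant '[-1,0,0,0,0,-1,0,0,0,0,-1,0,0,0,0,-1,0,0,0,0,-1,0,0,0,0,-1,0,0,0,0,-1,0,0,0,0,-1,0,0,0,0]'
python3 - <<'E'
from lib import *
np.set_printoptions(precision=1,suppress=True)
o=get_obs();print(o["position"],to_tool(o,[0,0,0]))
C=cam("wrist",o); im=grab_frame("wrist"); cv2.imwrite("pics/w1.png",im[:,:,::-1])
for t,z in dict(opening=24,carousel=0,tray_handle=69,heart1_center=44,heart2_center=44,dressing_pot_center=49,butter_case_center=44).items():
    for k in mark_of("wrist",t)[:2]: print(t,np.round(k["position"]),round(k["confidence"],2),on_z(C,k["position"],z))
E
```

```text
time: 2.22
position: [333.1, 461.0, 330.6]
tool_rot: [0.0, 0.0, 1.0, 0.0]
force: [0.8, -0.5, 0.1]
finger_gap: 1.002
finger_force: 0.0
time: 2.88
position: [516.9, 220.9, 330.7]
tool_rot: [0.0, 0.0, 1.0, 0.0]
force: [0.7, 0.2, -0.2]
finger_gap: 1.003
finger_force: 0.0
time: 3.55
position: [515.8, 223.1, 330.4]
tool_rot: [0.0, -0.0, 1.0, 0.0]
force: [-0.4, 0.1, 1.2]
finger_gap: 0.999
finger_force: 0.0
[515.8 223.1 330.4] (array([ 51.6, -22.3,  33. ]), np.float64(-180.0), None)
tray_handle [287. 233.] 0.6 [598.8 225.5  69. ]
heart1_center [322. 168.] 0.74 [508.1 276.1  44. ]
heart2_center [250. 172.] 0.89 [514.7 171.9  44. ]
heart2_center [345.  41.] 0.49 [346.  299.3  44. ]
dressing_pot_center [  4. 193.] 0.6 [ 544.4 -187.    49. ]
```

View pics/w1.png

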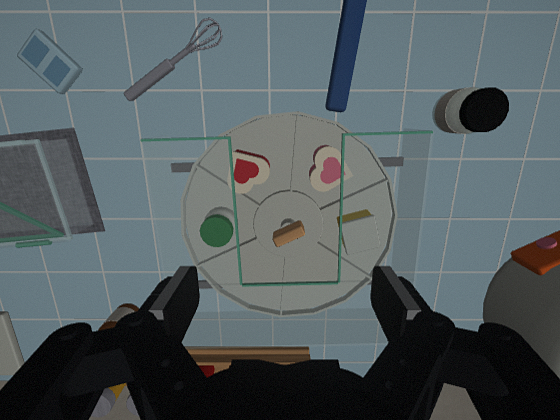

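The wrist view shows the cut-out's corners at (231,139), (342,134), (241,284), (339,283). The red heart is at (249,172), the pink at (328,168), the handle bar at (289,234). Two hearts only; the rear compartments are empty.

```bash
python3 - <<'E'
from lib import *
np.set_printoptions(precision=1,suppress=True)
C=cam("wrist")
P=lambda p,z=90: on_z(C,p,z)[:2]
for n,p in dict(fl=(143,139),fr=(432,131),cfl=(231,139),cfr=(342,134),cbl=(241,284),cbr=(339,283)).items(): print(n,P(p))
print("bar",P((275,243),84),P((304,227),84))
print("div robot side",P((296,114),36),P((294,188),36))
g=cv2.cvtColor(grab_frame("wrist"),cv2.COLOR_RGB2HSV)
# box
for n,p in dict(b1=(104,231),b2=(73,128)).items(): print(n,P(p,0))
im=grab_frame("top"); C=cam("top")
cv2.imwrite("pics/tc.png",cv2.resize(im[170:270,280:420,::-1],None,fx=5,fy=5,interpolation=cv2.INTER_CUBIC))
E
```

```text
fl [464.6  44.7]
fr [455.5 404.9]
cfl [464.7 154.7]
cfr [458.9 293.3]
cbl [670.8 157.8]
cbr [669.5 300.8]
bar [608.6 208. ] [584.6 248.6]
div robot side [434.6 237.8] [540.1 235.8]
b1 [622.5 -85. ]
b2 [ 454.  -101.2]
```

View pics/tc.png

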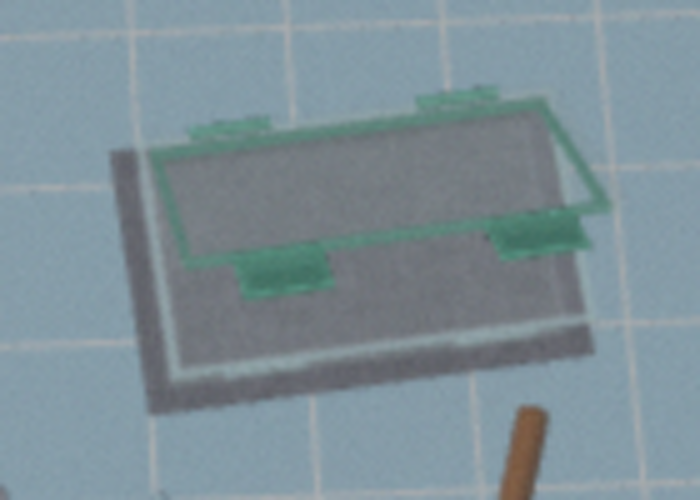

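Top crop: the lid is half open. Green clips sit at crop (285,272) and (540,232), and the box yaw is about +8°. Next I look from close above the box.

```bash
python3 -m pendant '[-1,0.4,-3.8,0,0,-1,0.4,-3.8,0,0,-1,0.4,-3.8,0,0,-1,0.4,-3.8,0,0,-1,0.4,-3.8,0,0,-1,0.4,-3.8,0,0,-1,0.4,-3.8,0,0,-1,0.4,-3.8,0,0]'
python3 -m pendant '[-1,0.4,-3.8,0,0,-1,0.4,-3.8,0,0,-1,0.4,-3.8,0,0,-1,0.4,-3.8,0,0,-1,0,0,0,-4,-1,0,0,0,-4,-1,0,0,0,0,-1,0,0,0,0]'
python3 - <<'E'
from lib import *
np.set_printoptions(precision=1,suppress=True)
o=get_obs();print(o["position"],to_tool(o,[0,0,0]))
C=cam("wrist",o); im=grab_frame("wrist"); cv2.imwrite("pics/w2.png",im[:,:,::-1])
for t,z in dict(lunchbox_in=4,lid_hinge=62,clip_left_tab=160,clip_right_tab=160).items():
    for k in mark_of("wrist",t)[:2]: print(t,np.round(k["position"]),round(k["confidence"],2),on_z(C,k["position"],z))
E
```

```text
time: 4.72
position: [483.4, -83.3, 330.6]
tool_rot: [0.0, 0.0, 1.0, 0.0]
force: [1.5, 1.0, -1.1]
finger_gap: 0.999
finger_force: 0.0
time: 5.38
position: [467.9, -233.3, 330.2]
tool_rot: [0.0, -0.069, 0.998, 0.0]
force: [-0.0, 1.2, -0.4]
finger_gap: 1.0
finger_force: 0.0
[ 467.9 -233.3  330.2] (array([43.1, 29.5, 33. ]), np.float64(-172.1), None)
lunchbox_in [279. 219.] 0.91 [ 553. -231.    4.]
lid_hinge [280. 274.] 0.96 [ 621.  -220.1   62. ]
lid_hinge [282. 222.] 0.5 [ 536.3 -228.1   62. ]
clip_left_tab [344. 240.] 0.57 [ 513.4 -160.1  160. ]
clip_right_tab [211. 233.] 0.92 [ 526.1 -310.2  160. ]
```

View pics/w2.png

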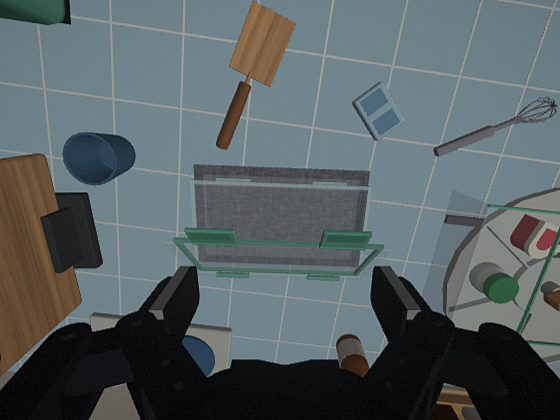

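The box's front rim runs (190,181)–(369,187) and the hinge line is near row 273. The lid's front edge runs (176,240)–(383,247), with clips at (211,237) and (346,239).

```bash
python3 - <<'E'
from lib import *
np.set_printoptions(precision=1,suppress=True)
C=cam("wrist")
a,b=on_z(C,(190,181),62),on_z(C,(369,187),62); print(a,b,np.linalg.norm(b-a),np.degrees(np.arctan2(*(a-b)[[0,1]]))) 
for yaw in(7,8,9):
  u=np.array([np.cos(np.radians(yaw)),np.sin(np.radians(yaw)),0]);v=np.array([-u[1],u[0],0])
  c=np.array([553,-230.5,0]); 
  for th in(.8,.9,1.,1.1):
    tip=lambda y,d=143: c+70*u-u*d*np.cos(th)+v*y+np.array([0,0,62+d*np.sin(th)])
    print(yaw,th,proj(C,tip(128)),proj(C,tip(-128)),proj(C,tip(128,0)),proj(C,tip(-128,0)))
E
```

```text
[ 494.2 -363.9   62. ] [ 468.1 -113.6   62. ] 251.61075264382347 174.04033704291956
7 0.8 [391.6 242.6] [163.  239.3] [360.9 275.3] [195.6 273. ]
7 0.9 [393.3 255. ] [160.8 251.7] [360.9 275.3] [195.6 273. ]
7 1.0 [394.6 268.1] [158.9 264.8] [360.9 275.3] [195.6 273. ]
7 1.1 [395.5 281.5] [157.5 278.3] [360.9 275.3] [195.6 273. ]
8 0.8 [391.4 240.8] [162.8 241.1] [361.8 274. ] [196.5 274.3]
8 0.9 [393.3 253.2] [160.7 253.5] [361.8 274. ] [196.5 274.3]
8 1.0 [394.8 266.2] [159.  266.6] [361.8 274. ] [196.5 274.3]
8 1.1 [395.8 279.7] [157.9 280.2] [361.8 274. ] [196.5 274.3]
9 0.8 [391.1 238.9] [162.6 243. ] [362.6 272.7] [197.5 275.6]
9 0.9 [393.2 251.3] [160.7 255.4] [362.6 272.7] [197.5 275.6]
9 1.0 [394.9 264.4] [159.2 268.5] [362.6 272.7] [197.5 275.6]
9 1.1 [396.1 277.9] [158.2 282. ] [362.6 272.7] [197.5 275.6]
```

```bash
python3 -m pendant '[1,1.6,-0.75,0,1.4,1,0,0,-0,0,1,0,0,3.6,0,1,0,0,3.6,0,1,0,0,3.6,0,1,0,0,3.6,0,1,0,0,3.6,0,1,0,0,0,0]'
python3 -m pendant '[1,-1.2,0,0,0,1,-1.2,0,0,0,1,-1.2,0,0,0,1,-1.2,0,0,0,1,-1.2,0,0,0,1,-1.2,0,0,0,1,-1.2,0,0,0,1,-1.2,0,0,0]'
python3 -m pendant '[1,-1.2,0,-0.3,0,1,-1.2,0,-0.3,0,1,-1.2,0,-0.3,0,1,-1.2,0,-0.3,0,1,-1.2,0,-0.3,0,1,-1.2,0,-0.3,0,1,-1.1,0,-0.3,0,1,-1.1,0,-0.2,0]'
python3 -m pendant '[1,0,0,0,0,1,0,0,0,0,1,3.5,0,0,0,1,3.5,0,0,0,1,3.5,0,0,0,1,3.5,0,0,0,1,3.5,0,-3.9,0,1,0,0,0,0]'
python3 - <<'E'
from lib import *
np.set_printoptions(precision=1,suppress=True)
o=get_obs();print(o["position"],to_tool(o,[0,0,0]))
C=cam("wrist",o); im=grab_frame("wrist"); cv2.imwrite("pics/w3.png",im[:,:,::-1])
for t,z in dict(lunchbox_in=4,lid_hinge=62).items():
    for k in mark_of("wrist",t)[:2]: print(t,np.round(k["position"]),round(k["confidence"],2),on_z(C,k["position"],z))
E
```

```text
time: 6.3
position: [448.0, -240.8, 144.4]
tool_rot: [-0.006, -0.057, 0.998, 0.002]
force: [-0.7, 0.6, 0.2]
finger_gap: -0.003
finger_force: 0.0
time: 6.97
position: [547.1, -231.8, 151.6]
tool_rot: [-0.003, -0.057, 0.998, 0.001]
force: [-24.6, 4.4, 44.6]
finger_gap: -0.004
finger_force: 2.4
time: 7.63
position: [642.6, -221.0, 173.5]
tool_rot: [-0.001, -0.058, 0.998, 0.0]
force: [-1.6, -0.2, -1.0]
finger_gap: -0.0
finger_force: 0.7
time: 8.3
position: [470.5, -244.1, 208.1]
tool_rot: [0.002, -0.054, 0.999, 0.0]
force: [0.4, -2.1, 1.1]
finger_gap: 0.002
finger_force: 0.0
[ 470.5 -244.1  208.1] (array([44.2, 29.3, 20.6]), np.float64(-173.8), None)
lunchbox_in [289. 251.] 0.68 [ 555.3 -230.4    4. ]
lid_hinge [291. 326.] 0.84 [ 623.3 -221.4   62. ]
```

View pics/w3.png

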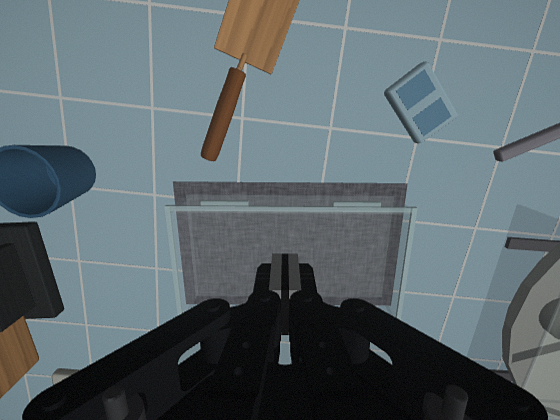

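The lid is open, with the box rim in view and the box centre ≈ (553.5,−230.5), yaw ≈ 6.3°. Now the carousel handle.

```bash
python3 -m pendant '[-1,0,0,-0.4,7,-1,0,0,-0.4,7,-1,0,0,-0.4,7,-1,0,0,-0.4,7,-1,0,0,-0.4,7,-1,0,0,-0.4,7,-1,0,0,-0.4,7,-1,0,0,-0.4,7]'
python3 -m pendant '[-1,0,0,0,7,-1,0,0,0,7.1,-1,2.8,2.5,0,0,-1,2.8,2.5,0,0,-1,2.8,2.5,0,0,-1,2.8,2.5,0,0,-1,2.8,2.5,0,0,-1,2.8,2.5,0,0]'
python3 -m pendant '[-1,2.8,2.5,0,0,-1,2.8,2.5,0,0,-1,2.8,2.5,0,0,-1,2.8,2.5,0,0,-1,2.8,2.5,0,0,-1,2.8,2.5,0,0,-1,0,0,0,0,-1,0,0,0,0]'
python3 - <<'E'
from lib import *
np.set_printoptions(precision=1,suppress=True)
o=get_obs();print(o["position"],to_tool(o,[601,226.5,50],116),o["joint_positions"])
C=cam("wrist",o); im=grab_frame("wrist"); cv2.imwrite("pics/w4.png",im[:,:,::-1])
for k in mark_of("wrist","tray_handle")[:2]: print(k, on_z(C,k["position"],69))
for k in regions_of("wrist","tray_handle")[:1]:
    r=k["region"];print(k["confidence"],cv2.minAreaRect(np.argwhere(r)[:,::-1].astype(np.float32)))
    p=np.array([on_z(C,q,84)[:2] for q in np.argwhere(r)[:,::-1]]);c=p.mean(0);w,V=np.linalg.eigh(np.cov((p-c).T));print(c,V[:,1],np.degrees(np.arctan2(V[1,1],V[0,1])),np.sqrt(w*12))
E
```

```text
time: 9.12
position: [476.1, -239.6, 235.5]
tool_rot: [-0.001, 0.42, 0.908, -0.0]
force: [-0.6, 0.6, 0.1]
finger_gap: 0.997
finger_force: 0.0
time: 9.78
position: [535.2, -20.1, 235.5]
tool_rot: [-0.0, 0.525, 0.851, -0.0]
force: [1.4, 0.3, -0.2]
finger_gap: 1.002
finger_force: 0.0
time: 10.45
position: [593.5, 198.8, 234.1]
tool_rot: [-0.001, 0.523, 0.852, -0.001]
force: [-0.3, -1.2, -1.0]
finger_gap: 1.001
finger_force: 0.0
[593.5 198.8 234.1] (array([ 2.1,  2. , 18.4]), np.float64(116.9), np.float64(0.9152013936860044)) [-0.9  0.4  0.7  1.6 -0.3  1.2  0.3]
{'position': [300.3, 173.0], 'confidence': 0.58} [597.9 224.9  69. ]
0.63 ((263.1967468261719, 151.251708984375), (235.9672088623047, 150.6061553955078), 26.78290367126465)
[564.3 232.4] [-1. -0.] -178.82586271477487 [129.4 221.7]
```

View pics/w4.png

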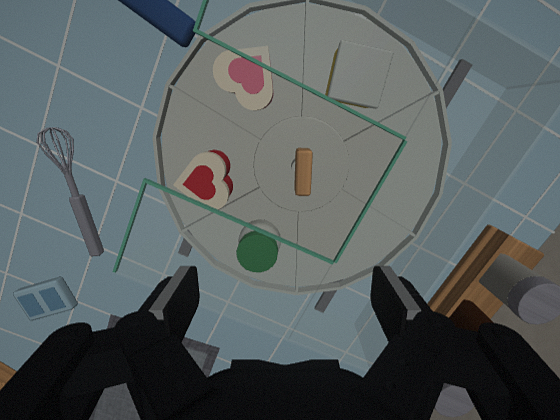

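Handle bar centred at (304,172), nearly in line with the tool; boss circle centre about (302,164). Red heart (207,182), pink (244,76).

```bash
python3 - <<'E'
from lib import *
np.set_printoptions(precision=1,suppress=True)
o=get_obs();C=cam("wrist",o)
print(on_z(C,(304,172),84),on_z(C,(302,164),36),on_z(C,(303,151),84),on_z(C,(304,194),84))
for n,p in dict(back1=(405,139),back2=(334,262),f1=(195,31),f2=(146,180)).items(): print(n,on_z(C,p,90))
for q in((302,147),):print(on_z(C,q,36))
E
```

```text
[599.8 223.   84. ] [600. 224.  36.] [589.4 240.8  84. ] [610.2 203.   84. ]
back1 [669.7 293.7  90. ]
back2 [672.5 151.9  90. ]
f1 [460.2 289.8  90. ]
f2 [463.6 147.9  90. ]
[591.2 241.   36. ]
```

```bash
python3 -m pendant '[-0.2,1.95,1.7,0,0,-0.2,0,0,2.5,0,-0.2,0,0,3,0,-0.2,0,0,3,0,-0.2,0,0,3,0,-0.2,0,0,3,0,-0.2,0,0,2.5,0,-0.2,0,0,1.4,0]' 40
python3 -m pendant '[1,0,0,0,0,1,0,0,0,0,1,0,0,0,0,1,0,0,0,0,1,0,0,0,0,1,0,0,0,0,1,0,0,0,0,1,0,0,0,0]'
```

```text
time: 11.27
position: [598.5, 216.7, 49.3]
tool_rot: [-0.001, 0.527, 0.85, -0.002]
force: [-0.8, 0.4, 0.1]
finger_gap: 0.599
finger_force: 0.0
time: 11.93
position: [603.6, 219.4, 55.3]
tool_rot: [0.002, 0.527, 0.85, 0.003]
force: [6.2, -0.6, -0.1]
finger_gap: 0.176
finger_force: 80.8
```

```bash
python3 -m pendant '[1,0,0,0,4,1,0,0,0,5,1,0,0,0,6,1,0,0,0,6,1,0,0,0,5,1,0,0,0,4,1,0,0,0,0,1,0,0,0,0]'
python3 -m pendant '[0.2,0,0,0,0,-0.2,0,0,0,0,-0.2,0,0,0,0,-0.2,0,0,-3,0,-0.2,0,0,-3,0,-0.5,0,0,-3,0,-1,0,0,-3,0,-1,0,0,-2,0]'
python3 - <<'E'
from lib import *
np.set_printoptions(precision=1,suppress=True)
o=get_obs();print(o["position"],to_tool(o,[500,222,200],90))
C=cam("wrist",o); im=grab_frame("wrist"); cv2.imwrite("pics/w5.png",im[:,:,::-1])
for t,z in dict(heart2_center=44,heart1_center=44,heart4_center=44,tray_handle=69).items():
    for k in mark_of("wrist",t)[:2]: print(t,np.round(k["position"]),round(k["confidence"],2),on_z(C,k["position"],z))
E
```

```text
time: 12.6
position: [598.3, 218.3, 55.3]
tool_rot: [-0.002, 0.729, 0.685, -0.001]
force: [-10.6, -3.8, 13.8]
finger_gap: 0.181
finger_force: 82.5
time: 13.27
position: [601.2, 219.1, 195.7]
tool_rot: [0.0, 0.728, 0.685, 0.002]
force: [0.5, 0.1, 0.5]
finger_gap: 0.985
finger_force: 0.0
[601.2 219.1 195.7] (array([ -0.3, -10.1,  -0.5]), np.float64(86.5), np.float64(-3.520000315413))
heart2_center [185. 204.] 0.64 [499.8 217.5  44. ]
heart1_center [137. 410.] 0.69 [391.7 -55.3  44. ]
heart4_center [ 32. 121.] 0.26 [368.5 307.1  44. ]
tray_handle [278. 197.] 0.69 [596.4 224.9  69. ]
```

View pics/w5.png

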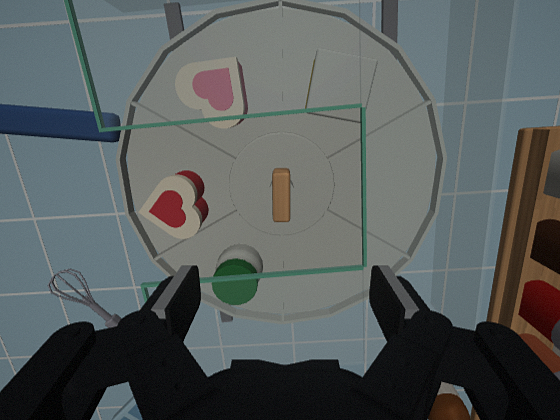

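```bash
python3 - <<'E'
import cv2
im=cv2.imread("pics/w5.png")[40:250,125:265];cv2.imwrite("pics/w5c.png",cv2.resize(im,None,fx=2.8,fy=2.8,interpolation=cv2.INTER_CUBIC))
E
```

```text
(no output)
```

View pics/w5c.png

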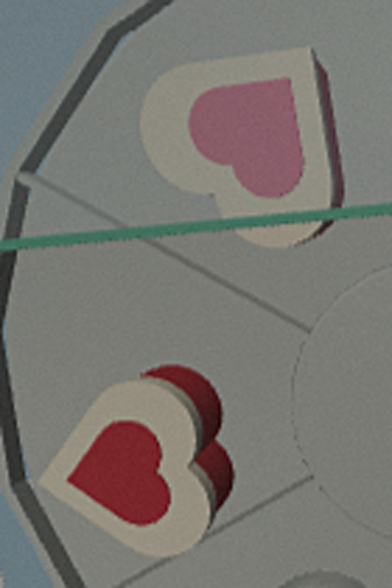

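The red heart's tip points toward the robot: tip (140,212), notch (194,206), lobe extremes (171,176) and (184,238). It must be gripped across y. The pink heart's tip is at (236,58).

```bash
python3 - <<'E'
from lib import *
np.set_printoptions(precision=1,suppress=True)
o=get_obs();C=cam("wrist",o)
for n,p,z in (("tip",(140,212),64),("notch",(194,206),64),("l1",(171.4,175.7),64),("l2",(184,238),64),("pot cap",(236,283),74),("pinktip",(236,58),64),("pinknotch",(202,109),64),("pl1",(179,98),64),("pl2",(233,127),64),("cov",(360,106),90),("cov",(364,267),90),("cov",(101,131),90),("cov",(145,284),90)): print(n,on_z(C,p,z)[:2])
E
```

```text
tip [461.6 218.3]
notch [513.9 221. ]
l1 [497.6 251. ]
l2 [499.1 189.3]
pot cap [546.6 142.3]
pinktip [567.5 344.1]
pinknotch [534.  306.7]
pl1 [515.8 316.6]
pl2 [558.9 290.2]
cov [663.  300.1]
cov [668.5 161.1]
cov [458.5 294.2]
cov [465.4 155.9]
```

```bash
python3 -m pendant '[-0.8,0,0,0,-6.8,-0.8,0,0,0,-6.8,-0.8,0,0,0,-6.8,-0.8,0,0,0,-6.8,-0.8,0,0,0,-6.8,-0.8,0,0,0,-6.8,-0.8,0,0,0,-6.8,-0.8,0,0,0,-6.8]'
python3 -m pendant '[-0.8,0,0,0,-6.8,-0.8,0,0,0,-6.8,-0.8,0,0,0,-6.8,-0.8,0,0,0,-6.8,-0.8,0,0,0,-6.8,-0.8,0,0,0,-6.8,-0.8,3.4,0.15,0,0,-0.8,3.4,0.15,0,0]'
python3 -m pendant '[-0.8,3.4,0.15,0,0,-0.8,0,0,2,0,-0.8,0,0,2,0,-0.8,0,0,2,0,-0.8,0,0,0,0,-0.8,0,0,0,0,-0.8,0,0,0,0,-0.8,0,0,0,0]'
python3 - <<'E'
from lib import *
np.set_printoptions(precision=1,suppress=True)
o=get_obs();print(o["position"],to_tool(o,[498.4,220.2,32],182))
C=cam("wrist",o); im=grab_frame("wrist"); cv2.imwrite("pics/w6.png",im[:,:,::-1])
for t,z in dict(heart2_center=44,heart4_center=44).items():
    for k in mark_of("wrist",t)[:2]: print(t,np.round(k["position"]),round(k["confidence"],2),on_z(C,k["position"],z))
g=cv2.cvtColor(im,cv2.COLOR_RGB2HSV)
E
```

```text
time: 14.18
position: [599.1, 218.8, 190.3]
tool_rot: [-0.001, 0.332, 0.943, -0.001]
force: [-0.1, -0.5, -0.6]
finger_gap: 0.902
finger_force: 0.0
time: 14.85
position: [531.4, 219.0, 190.0]
tool_rot: [-0.001, -0.014, 1.0, -0.001]
force: [0.2, 0.4, 0.9]
finger_gap: 0.899
finger_force: 0.0
time: 15.52
position: [499.1, 220.7, 133.2]
tool_rot: [0.001, -0.015, 1.0, 0.0]
force: [-0.0, -1.0, 0.8]
finger_gap: 0.901
finger_force: 0.0
[499.1 220.7 133.2] (array([ 0.1, -0.1, 10.1]), np.float64(-178.3), np.float64(-0.33371803956447366))
heart2_center [285. 215.] 0.95 [498.7 219.8  44. ]
heart2_center [394. 267.] 0.53 [542.9 316.1  44. ]
```

View pics/w6.png

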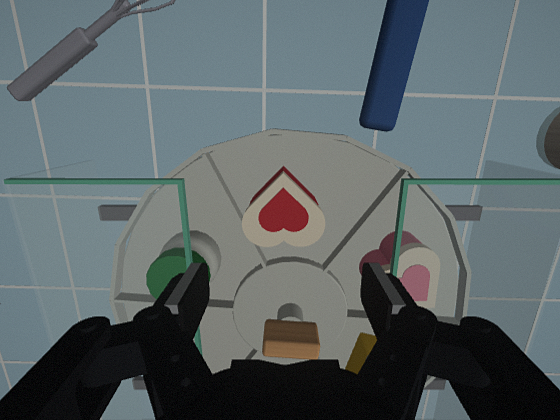

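The red heart is centred between the fingers at (284,210), tip up at (284,172). Descend, grip and lift.

```bash
python3 -m pendant '[-0.8,0,-0.05,2,0,-0.8,0,0,2,0,-0.8,0,0,2,0,-0.8,0,0,2,0,-0.8,0,0,1.6,0,-0.8,0,0,0.5,0,-0.8,0,0,0,0,-0.8,0,0,0,0]' 45
python3 -m pendant '[1,0,0,0,0,1,0,0,0,0,1,0,0,0,0,1,0,0,0,0,1,0,0,0,0,1,0,0,0,0,1,0,0,-1,0,1,0,0,-2,0]'
python3 -m pendant '[1,0,0,-3,0,1,0,0,-3,0,1,0,0,-3,0,1,0,0,-3,0,1,0,0,-3,0,1,0,0,0,0,1,0,0,0,0,1,0,0,0,0]'
python3 - <<'E'
from lib import *
o=get_obs();print(o["position"],o["finger_gap"],to_tool(o,[0,0,0]))
E
```

```text
time: 16.33
position: [501.5, 222.4, 34.4]
tool_rot: [0.003, -0.015, 1.0, 0.002]
force: [-0.8, 2.1, 12.6]
finger_gap: 0.898
finger_force: 4.8
time: 17.0
position: [496.6, 219.3, 60.4]
tool_rot: [-0.002, -0.015, 1.0, -0.001]
force: [0.1, 0.7, 0.2]
finger_gap: 0.723
finger_force: 49.1
time: 17.67
position: [497.6, 219.7, 211.0]
tool_rot: [-0.001, -0.015, 1.0, -0.0]
force: [-0.3, -0.1, -0.9]
finger_gap: 0.725
finger_force: 49.1
[497.5888171  219.73185737 210.98022525] 0.7251390688946483 (array([ 50.36, -20.5 ,  21.15]), np.float64(-178.3), None)
```

```bash
python3 -m pendant '[1,0,0,0,-4.6,1,-0.1,-2,0,0,1,-0.1,-3.3,0,0,1,-0.1,-3.7,0,0,1,-0.1,-3.7,0,0,1,-0.1,-3.7,0,0,1,-0.1,-3.7,0,0,1,-0.1,-3.7,0,0]'
python3 -m pendant '[1,-0.1,-3.7,0,0,1,-0.1,-3.7,0,0,1,-0.1,-3.7,0,0,1,-0.1,-3.7,0,0,1,-0.1,-3.7,0,0,1,-0.1,-3.7,0,0,1,-0.1,-3.2,0,0,1,-0.1,-1.7,0,0]'
python3 -m pendant '[1,0,0,0,0,1,0,0,0,0,1,0,0,0,0,1,0,0,0,0,1,0,0,0,0,1,0,0,0,0,1,0,0,0,0,1,0,0,0,0]'
python3 - <<'E'
from lib import *
np.set_printoptions(precision=1,suppress=True)
o=get_obs();print(o["position"],o["finger_gap"],to_tool(o,[567.9,-287.3,13.5],186.3))
C=cam("wrist",o); im=grab_frame("wrist"); cv2.imwrite("pics/w7.png",im[:,:,::-1]); t=grab_frame("top"); 
for k in mark_of("wrist","lunchbox_in")[:1]: print(np.round(k["position"]),round(k["confidence"],2),on_z(C,k["position"],4))
cv2.imwrite("pics/w7.png",np.hstack([im[:,:,::-1],t[140:350,290:410,::-1].repeat(2,0).repeat(2,1)]))
E
```

```text
time: 18.33
position: [529.8, -17.5, 209.6]
tool_rot: [-0.002, -0.055, 0.998, -0.0]
force: [1.1, 0.5, -0.8]
finger_gap: 0.72
finger_force: 50.8
time: 19.0
position: [566.6, -289.2, 209.3]
tool_rot: [-0.002, -0.052, 0.999, -0.001]
force: [0.2, -0.4, -0.9]
finger_gap: 0.721
finger_force: 50.8
time: 19.67
position: [569.0, -283.7, 211.4]
tool_rot: [0.0, -0.055, 0.998, 0.0]
force: [-1.1, -0.6, 0.5]
finger_gap: 0.724
finger_force: 50.9
[ 569.  -283.7  211.4] 0.7243638167804123 (array([ 0.2, -0.3, 19.8]), np.float64(-173.7), np.float64(0.024110292290401958))
[335. 177.] 0.87 [ 553.6 -225.6    4. ]
```

View pics/w7.png

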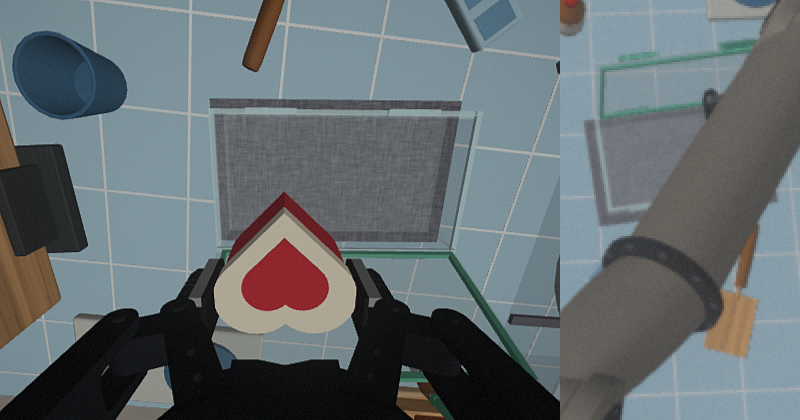

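The heart is held level and the lid leans well back. Lower and release.

```bash
python3 -m pendant '[1,0.2,-0.1,2,0,1,0,0,3,0,1,0,0,3,0,1,0,0,3,0,1,0,0,3,0,1,0,0,2.5,0,1,0,0,1.5,0,1,0,0,0.9,0]'
python3 -m pendant '[1,0,0,0.4,0,1,0,0,0.3,0,1,0,0,0,0,1,0,0,0,0,0.2,0,0,0,0,-0.75,0,0,0,0,-0.75,0,0,0,0,-0.75,0,0,0,0]'
python3 -m pendant '[-0.75,0,0,-2,0,-0.75,0,0,-3,0,-0.75,0,0,-4,0,-0.75,0,0,-4,0,-0.75,0,0,-4,0,-0.75,0,0,-4,0,-0.75,0,0,0,0,-0.75,0,0,0,0]'
python3 - <<'E'
from lib import *
np.set_printoptions(precision=1,suppress=True)
o=get_obs();print(o["position"],o["finger_gap"],to_tool(o,[600,224,230],147))
C=cam("wrist",o); im=grab_frame("wrist"); cv2.imwrite("pics/w8.png",im[:,:,::-1])
for k in mark_of("wrist","heart2_center")[:1]: print(np.round(k["position"]),round(k["confidence"],2),on_z(C,k["position"],24))
E
```

```text
time: 20.48
position: [565.7, -284.7, 19.8]
tool_rot: [-0.002, -0.055, 0.998, 0.001]
force: [0.1, -0.2, -0.7]
finger_gap: 0.722
finger_force: 50.9
time: 21.15
position: [567.4, -285.6, 15.8]
tool_rot: [0.0, -0.055, 0.998, -0.0]
force: [0.6, 0.2, -0.0]
finger_gap: 0.873
finger_force: 0.0
time: 21.82
position: [568.4, -286.7, 228.6]
tool_rot: [0.003, -0.055, 0.998, -0.001]
force: [0.6, -0.1, -0.7]
finger_gap: 0.877
finger_force: 0.0
[ 568.4 -286.7  228.6] 0.8768539058631465 (array([-8.7, 50.4, -0.2]), np.float64(-173.7), np.float64(39.268889036428504))
[288. 182.] 0.75 [ 564.6 -284.3   24. ]
```

```bash
python3 -m pendant '[-0.2,0,0,0,7.1,-0.2,0,0,0,7.1,-0.2,0,0,0,7.1,-0.2,0,0,0,7.1,-0.2,0,0,0,7.1,-0.2,0,0,0,7.1,-0.2,0,0,0,7.1,-0.2,0,0,0,7.1]'
python3 -m pendant '[-0.2,0,0,0,7.1,-0.2,0,0,0,7.1,-0.2,0,0,0,7.1,-0.2,0,0,0,7.1,-0.2,0,0,0,7.1,-0.2,0,0,0,7.1,-0.2,3.6,0,0,0,-0.2,3.6,0,0,0]'
python3 -m pendant '[-0.2,3.7,0,0,0,-0.2,3.7,0,0,0,-0.2,3.7,0,0,0,-0.2,3.7,0,0,0,-0.2,3.7,0,0,0,-0.2,3.7,0,0,0,-0.2,3.7,0,0,0,-0.2,3.7,0,0,0]'
python3 -m pendant '[-0.2,3.6,0,0,0,-0.2,3.4,0,0,0,-0.2,3,0,0,0,-0.2,2.3,0,0,0,-0.2,0,0,0,0,-0.2,0,0,0,0,-0.2,0,0,0,0,-0.2,0,0,0,0]'
python3 - <<'E'
from lib import *
np.set_printoptions(precision=1,suppress=True)
o=get_obs();print(o["position"],o["finger_gap"],to_tool(o,[600,223,52],86.5))
C=cam("wrist",o); im=grab_frame("wrist"); cv2.imwrite("pics/w8.png",im[:,:,::-1])
for t,z in dict(tray_handle=69,heart1_center=44,heart3_center=44).items():
    for k in mark_of("wrist",t)[:1]: print(t,np.round(k["position"]),round(k["confidence"],2),on_z(C,k["position"],z))
h=cv2.cvtColor(im,cv2.COLOR_RGB2HSV); m=cv2.inRange(h,(8,90,90),(18,255,255)); m[260:]=0; m[:,:220]=0; m[:,360:]=0
n,l,s,c=cv2.connectedComponentsWithStats(m); i=1+s[1:,4].argmax(); print(s[i],c[i],cv2.minAreaRect(np.argwhere(l==i)[:,::-1].astype(np.float32)),on_z(C,c[i],84))
E
```

```text
time: 22.58
position: [565.9, -284.7, 222.9]
tool_rot: [-0.002, 0.43, 0.903, -0.0]
force: [-0.7, -0.6, 0.3]
finger_gap: 0.596
finger_force: 0.0
time: 23.25
position: [568.7, -215.1, 223.3]
tool_rot: [-0.001, 0.728, 0.685, -0.002]
force: [1.3, 1.4, 0.2]
finger_gap: 0.602
finger_force: 0.0
time: 23.92
position: [585.6, 84.0, 223.4]
tool_rot: [-0.001, 0.726, 0.688, -0.001]
force: [0.6, -0.9, -0.5]
finger_gap: 0.597
finger_force: 0.0
time: 24.58
position: [593.4, 202.5, 224.7]
tool_rot: [0.0, 0.727, 0.686, -0.001]
force: [0.3, -0.3, -0.2]
finger_gap: 0.6
finger_force: 0.0
[593.4 202.5 224.7] 0.5999320802122543 (array([ 2.1,  0.6, 17.3]), np.float64(86.7), np.float64(0.19954183443502416))
tray_handle [288. 171.] 0.6 [598.4 227.1  69. ]
[281 147  16  49 747] [288.7 170.4] ((288.5, 171.0), (48.0, 15.0), 90.0) [599.1 230.2  84. ]
```

```bash
python3 - <<'E'
from lib import *
np.set_printoptions(precision=1,suppress=True)
C=cam("wrist"); im=cv2.imread("pics/w8.png"); h=cv2.cvtColor(im,cv2.COLOR_BGR2HSV)
m=cv2.inRange(h,(160,40,110),(179,160,255)); n,l,s,c=cv2.connectedComponentsWithStats(m)
for i in range(1,n):
    if s[i,4]>80: print(s[i],c[i],on_z(C,c[i],64))
E
python3 -m pendant '[-0.2,2.4,0.45,0,0,-0.2,0,0,2.5,0,-0.2,0,0,3,0,-0.2,0,0,3,0,-0.2,0,0,3,0,-0.2,0,0,3,0,-0.2,0,0,2,0,-0.2,0,0,0.8,0]' 40
python3 -m pendant '[1,0,0,0,0,1,0,0,0,0,1,0,0,0,0,1,0,0,0,0,1,0,0,0,0,1,0,0,0,-3,1,0,0,0,-6,1,0,0,0,-6]'
python3 -m pendant '[1,0,0,0,-6.5,1,0,0,0,-6.5,1,0,0,0,-6.5,1,0,0,0,-6.5,1,0,0,0,-6.5,1,0,0,0,-6.5,1,0,0,0,-4.5,1,0,0,0,0]'
python3 -m pendant '[1,0,0,0,0,-0.2,0,0,0,0,-0.2,0,0,0,0,-0.2,0,0,-3,0,-0.2,0,0,-3,0,-0.2,0,0,-3,0,-0.8,0,0,-3,0,-0.8,0,0,-3,0]'
python3 - <<'E'
from lib import *
np.set_printoptions(precision=1,suppress=True)
o=get_obs();print(o["position"],o["finger_gap"],to_tool(o,[500,223,190],106))
C=cam("wrist",o); im=grab_frame("wrist"); cv2.imwrite("pics/w9.png",im[:,:,::-1])
for t,z in dict(heart1_center=44).items():
    for k in mark_of("wrist",t)[:2]: print(t,np.round(k["position"]),round(k["confidence"],2),on_z(C,k["position"],z))
E
```

```text
[ 208   52   38   40 1100] [228.4  70. ] [548.7 324.9  64. ]
time: 25.45
position: [597.4, 227.8, 49.0]
tool_rot: [-0.001, 0.726, 0.687, -0.002]
force: [0.5, 0.2, 0.4]
finger_gap: 0.603
finger_force: 0.0
time: 26.12
position: [599.1, 228.3, 53.7]
tool_rot: [-0.001, 0.628, 0.778, -0.0]
force: [-5.9, -1.4, 4.3]
finger_gap: 0.235
finger_force: 39.3
time: 26.78
position: [599.3, 228.4, 53.8]
tool_rot: [-0.001, 0.297, 0.955, 0.001]
force: [-5.3, 0.1, 6.2]
finger_gap: 0.236
finger_force: 39.7
time: 27.45
position: [600.7, 228.5, 204.4]
tool_rot: [0.001, 0.298, 0.954, 0.001]
force: [0.9, 0.3, -0.7]
finger_gap: 0.862
finger_force: 0.0
[600.7 228.5 204.4] 0.8619097789347036 (array([ 8. , -6.2,  1.4]), np.float64(145.3), np.float64(39.281079825609254))
heart1_center [222. 104.] 0.86 [493.8 229.2  44. ]
```

View pics/w9.png

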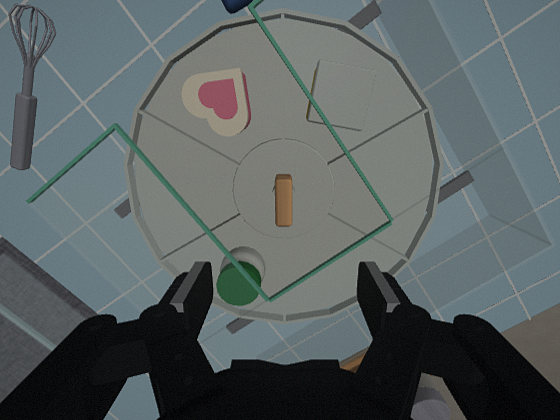

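Pink heart is in the open front: tip (247,69), notch (211,112), lobes at (183,93) and (240,135).

```bash
python3 - <<'E'
from lib import *
np.set_printoptions(precision=1,suppress=True)
o=get_obs();C=cam("wrist",o)
T=on_z(C,(247,69),64)[:2];N=on_z(C,(211,112),64)[:2]
d=(T-N)/np.linalg.norm(T-N); print(T,N,np.degrees(np.arctan2(d[1],d[0])),"centre from tip",T-39*d)
im=cv2.imread("pics/w9.png");h=cv2.cvtColor(im,cv2.COLOR_BGR2HSV)
m=cv2.inRange(h,(160,40,110),(179,180,255)); m[150:]=0; m[:,:170]=0;m[:,260:]=0
p=np.argwhere(m)[:,::-1]; P=np.array([on_z(C,q,64)[:2] for q in p]); print(len(p),P.mean(0))
im2=im.astype(int); cr=((im2[:,:,2]-im2[:,:,0])>25)&(im2[:,:,2]>120); cr[150:]=0;cr[:,:170]=0;cr[:,265:]=0
q=np.argwhere(cr|(m>0))[:,::-1];P=np.array([on_z(C,k,64)[:2] for k in q]);
for a in range(0,180,5):
    e=np.array([np.cos(np.radians(a)),np.sin(np.radians(a))]);s=P@e
    if a<50: print(a,(s.max()-s.min()).round(1),end=" ")
print(len(q),P.mean(0))
print(to_tool(o,[0,0,0]))
E
```

```text
[491.  268.7] [500.8 220.3] 101.50285386575068 centre from tip [498.8 230.5]
1284 [496.5 236.4]
0 51.1 5 50.7 10 50.6 15 51.4 20 52.1 25 53.3 30 54.3 35 55.0 40 55.2 45 55.0 1353 [496.5 236.1]
(array([ 36.8, -53.5,  20. ]), np.float64(145.3), None)
```

```bash
python3 -m pendant '[-0.8,0,0,0,6.3,-0.8,0,0,0,6.3,-0.8,0,0,0,6.3,-0.8,0,0,0,6.3,-0.8,0,0,0,6.3,-0.8,0,0,0,6.3,-0.8,0,0,0,6,-0.8,0.7,-3.4,0,0]'
python3 -m pendant '[-0.8,0.7,-3.4,0,0,-0.8,0.7,-3.4,0,0,-0.8,0,0,2.4,0,-0.8,0,0,2.4,0,-0.8,0,0,2.4,0,-0.8,0,0,0,0,-0.8,0,0,0,0,-0.8,0,0,0,0]'
python3 - <<'E'
from lib import *
np.set_printoptions(precision=1,suppress=True)
o=get_obs();print(o["position"],to_tool(o,[498,230,32],101.5))
C=cam("wrist",o); im=grab_frame("wrist"); cv2.imwrite("pics/w10.png",im[:,:,::-1])
for k in mark_of("wrist","heart1_center")[:2]: print(np.round(k["position"]),round(k["confidence"],2),on_z(C,k["position"],44), to_tool(o,on_z(C,k["position"],44)))
for k in regions_of("wrist","heart1_center")[:1]:
    r=k["region"]; h=cv2.cvtColor(im,cv2.COLOR_RGB2HSV); ys,xs=np.nonzero(r); print(k["confidence"],xs.min(),xs.max(),ys.min(),ys.max())
    top=r&(h[:,:,2]>130); m=r&(h[:,:,0]>155)&(h[:,:,2]>110)
    for M in(r,m):
        p=np.argwhere(M)[:,::-1];c=p.mean(0)
        # symmetry axis: direction from centroid through farthest point
        d=p-c; q=p[np.hypot(*d.T).argmax()]; print(len(p),c,"far",q)
    cv2.imwrite("pics/w10c.png",cv2.resize(im[90:290,170:400,::-1],None,fx=3,fy=3))
E
```

```text
time: 28.22
position: [569.9, 227.6, 202.0]
tool_rot: [0.005, 0.635, 0.773, 0.001]
force: [0.3, 0.9, 1.4]
finger_gap: 0.898
finger_force: 0.0
time: 28.88
position: [496.8, 228.4, 131.4]
tool_rot: [0.001, 0.633, 0.774, 0.001]
force: [-1.0, 0.3, 0.2]
finger_gap: 0.898
finger_force: 0.0
[496.8 228.4 131.4] (array([0.1, 0.1, 9.9]), np.float64(101.5), np.float64(0.01363080382498083))
[280. 220.] 0.87 [494.4 224.5  44. ] (array([-0.3, -0.3,  8.7]), np.float64(101.5), None)
0.63 238 321 169 249
4551 [279.3 215.3] far [275 169]
1705 [280.4 212. ] far [276 169]
```

View pics/w10.png

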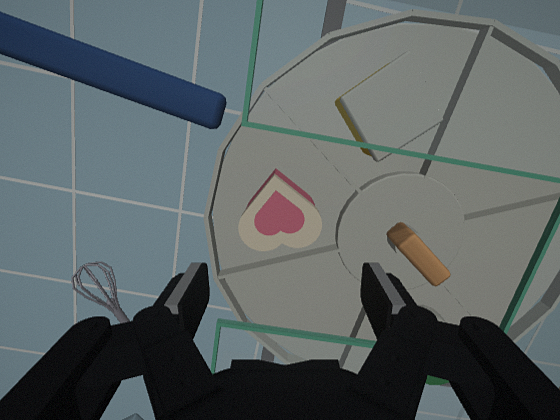

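Pink heart is lined up at (280,215), tip (276,170), about 3 mm left. Grip it.

```bash
python3 -m pendant '[-0.8,-0.2,-0.3,2,0,-0.8,0,0,2,0,-0.8,0,0,2,0,-0.8,0,0,2,0,-0.8,0,0,1.5,0,-0.8,0,0,0.4,0,-0.8,0,0,0,0,-0.8,0,0,0,0]' 45
python3 -m pendant '[1,0,0,0,0,1,0,0,0,0,1,0,0,0,0,1,0,0,0,0,1,0,0,0,0,1,0,0,0,0,1,0,0,-1,0,1,0,0,-2,0]'
python3 -m pendant '[1,0,0,-3,0,1,0,0,-3,0,1,0,0,-3,0,1,0,0,-3,0,1,0,0,-3,0,1,0,0,0,0,1,0,0,0,0,1,0,0,0,0]'
python3 - <<'E'
from lib import *
o=get_obs();print(o["position"],o["finger_gap"],to_tool(o,[0,0,0],186.3))
E
```

```text
time: 29.7
position: [493.9, 226.2, 32.3]
tool_rot: [0.0, 0.632, 0.775, 0.001]
force: [-0.5, 0.3, 0.1]
finger_gap: 0.899
finger_force: 0.0
time: 30.37
position: [491.4, 225.6, 60.9]
tool_rot: [-0.001, 0.632, 0.775, -0.001]
force: [-0.6, 0.2, -0.4]
finger_gap: 0.722
finger_force: 49.1
time: 31.03
position: [492.2, 226.1, 211.1]
tool_rot: [-0.001, 0.632, 0.775, -0.0]
force: [0.3, 0.1, -0.1]
finger_gap: 0.722
finger_force: 49.2
[492.17685057 226.06567532 211.10038377] 0.7215622965350935 (array([-12.27, -52.74,  21.14]), np.float64(101.6), np.float64(-84.70919328897787))
```

```bash
python3 -m pendant '[1,0,0,0,-5,1,0,0,0,-6.6,1,0,0,0,-6.6,1,0,0,0,-6.6,1,0,0,0,-6.6,1,0,0,0,-6.6,1,0,0,0,-6.6,1,0,0,0,-6.6]'
python3 -m pendant '[1,0,0,0,-6.6,1,0,0,0,-6.6,1,0,0,0,-6.6,1,0,0,0,-6.6,1,0,0,0,-7.1,1,-0.2,-2.5,0,0,1,-0.2,-3.4,0,0,1,-0.2,-3.7,0,0]'
python3 -m pendant '[1,-0.2,-3.7,0,0,1,-0.2,-3.7,0,0,1,-0.2,-3.7,0,0,1,-0.2,-3.7,0,0,1,-0.2,-3.7,0,0,1,-0.2,-3.7,0,0,1,-0.2,-3.7,0,0,1,-0.2,-3,0,0]'
python3 -m pendant '[1,0,-1.85,0,0,1,0,0,0,0,1,0,0,0,0,1,0,0,0,0,1,0,0,0,0,1,0,0,0,0,1,0,0,0,0,1,0,0,0,0]'
python3 - <<'E'
from lib import *
np.set_printoptions(precision=1,suppress=True)
o=get_obs();print(o["position"],o["finger_gap"],to_tool(o,[555.3,-172.9,13.5],186.3))
C=cam("wrist",o); im=grab_frame("wrist"); cv2.imwrite("pics/w11.png",im[:,:,::-1])
for t in("heart1_center","heart2_center","lunchbox_in"):
  for k in mark_of("wrist",t)[:1]: print(t,np.round(k["position"]),round(k["confidence"],2),on_z(C,k["position"],{"lunchbox_in":4,"heart2_center":24}.get(t,221)))
E
```

```text
time: 31.7
position: [491.6, 225.5, 209.7]
tool_rot: [-0.001, 0.233, 0.973, -0.001]
force: [-0.6, -0.7, -1.5]
finger_gap: 0.723
finger_force: 49.0
time: 32.37
position: [508.0, 131.5, 209.6]
tool_rot: [-0.001, -0.057, 0.998, -0.0]
force: [0.4, 0.1, -0.4]
finger_gap: 0.722
finger_force: 49.1
time: 33.03
position: [555.4, -157.1, 209.7]
tool_rot: [-0.002, -0.054, 0.999, -0.0]
force: [0.7, -0.6, 0.2]
finger_gap: 0.723
finger_force: 49.1
time: 33.7
position: [559.0, -171.7, 211.3]
tool_rot: [0.0, -0.055, 0.998, 0.0]
force: [-0.4, -0.6, -1.0]
finger_gap: 0.727
finger_force: 49.2
[ 559.  -171.7  211.3] 0.7266604334733212 (array([ 0.4, -0.1, 19.8]), np.float64(-173.6), np.float64(0.06244376591178025))
heart1_center [283. 278.] 0.68 [ 559.3 -173.9  221. ]
heart2_center [181. 184.] 0.74 [ 566.9 -289.5   24. ]
lunchbox_in [234. 175.] 0.81 [ 553.8 -233.2    4. ]
```

```bash
python3 -m pendant '[1,0.4,-0.1,2,0,1,0,0,3,0,1,0,0,3,0,1,0,0,3,0,1,0,0,3,0,1,0,0,2.5,0,1,0,0,1.5,0,1,0,0,0.9,0]'
python3 -m pendant '[1,0,0,0.4,0,1,0,0,0.3,0,1,0,0,0,0,1,0,0,0,0,0.2,0,0,0,0,-0.75,0,0,0,0,-0.75,0,0,0,0,-0.75,0,0,0,0]'
python3 -m pendant '[-0.75,0,0,-2,0,-0.75,0,0,-3,0,-0.75,0,0,-4,0,-0.75,0,0,-4,0,-0.75,0,0,-4,0,-0.75,0,0,-4,0,-0.75,2,-2.8,-2,0,-0.75,2,-2.8,-2,0]'
python3 -m pendant '[1,2,0,-1,0,1,2,0,-1,0,1,0,0,-1,0,1,0,0,0,0,1,0,0,0,0,1,0,0,0,0,1,0,0,0,0,1,0,0,0,0]'
python3 - <<'E'
from lib import *
np.set_printoptions(precision=1,suppress=True)
o=get_obs();print(o["position"],o["finger_gap"],to_tool(o,[0,0,0]))
C=cam("wrist",o); im=grab_frame("wrist"); t=grab_frame("top"); cv2.imwrite("pics/w12.png",np.hstack([im[:,:,::-1],t[140:350,290:410,::-1].repeat(2,0).repeat(2,1)]))
for t,z in dict(heart1_center=24,heart2_center=24,lunchbox_in=4,lid_hinge=62).items():
  for k in mark_of("wrist",t)[:1]: print(t,np.round(k["position"]),round(k["confidence"],2),on_z(C,k["position"],z))
E
```

```text
time: 34.57
position: [553.7, -173.5, 20.0]
tool_rot: [-0.002, -0.055, 0.998, 0.0]
force: [0.0, -0.1, -0.3]
finger_gap: 0.725
finger_force: 49.2
time: 35.23
position: [555.4, -174.1, 15.8]
tool_rot: [0.001, -0.055, 0.998, -0.0]
force: [-0.4, 0.4, 0.3]
finger_gap: 0.876
finger_force: 0.0
time: 35.9
position: [522.9, -233.0, 267.7]
tool_rot: [0.002, -0.058, 0.998, -0.0]
force: [0.6, -0.6, -0.4]
finger_gap: 0.874
finger_force: 0.0
time: 36.57
position: [481.9, -237.8, 294.4]
tool_rot: [-0.001, -0.055, 0.998, -0.0]
force: [-0.5, -0.8, -0.4]
finger_gap: 0.001
finger_force: 0.0
[ 481.9 -237.8  294.4] 0.0006332442518504688 (array([45.2, 29. , 29.5]), np.float64(-173.7), None)
heart1_center [326. 229.] 0.61 [ 554.8 -168.8   24. ]
heart2_center [248. 227.] 0.91 [ 563.7 -284.5   24. ]
lunchbox_in [283. 220.] 0.79 [ 555.3 -233.4    4. ]
```

View pics/w12.png

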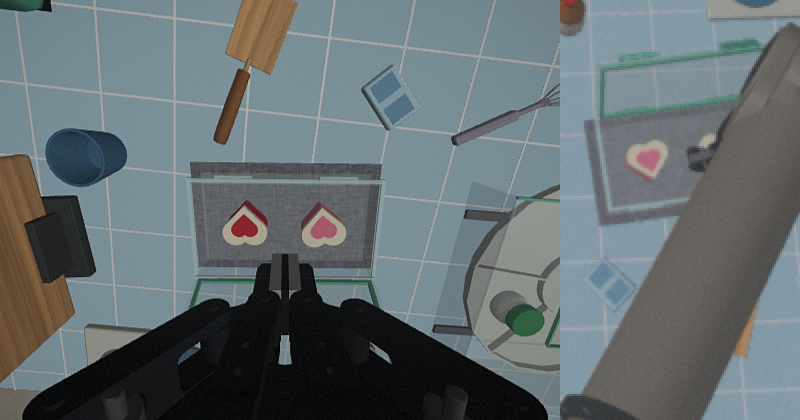

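Both hearts sit lid up on the box floor, red (244,228) and pink (324,228), clear of the walls, and the lid is leaning back. Now I go over and behind the lid.

```bash
python3 -m pendant '[1,-3.9,0,0,0,1,-3.9,0,0,0,1,-3.9,0,0,0,1,-3.9,0,0,0,1,-3.9,0,0,0,1,-3.9,0,0,0,1,-1.3,0,0,0,1,0,0,0,0]'
python3 -m pendant '[1,0,0,0,0,1,0,0,3,0,1,0,0,3,0,1,0,0,3,0,1,0,0,2.9,0,1,0,0,0,0,1,0,0,0,0,1,0,0,0,0]'
cat >> lib.py <<'E'
BC=np.array([553.7,-230.8]);YB=np.radians(6.3);U=np.array([np.cos(YB),np.sin(YB)]);V=np.array([-U[1],U[0]])
def sv(o): d=o["position"][:2]-BC; return (d@U).round(1),(d@V).round(1),o["position"][2].round(1)
def bp(s,v,z): return np.r_[BC+s*U+v*V,z]
E
python3 -c "
from lib import *
o=get_obs();print(sv(o),o['force'],to_tool(o,[0,0,0]),o['joint_positions'].round(2))"
```

```text
time: 37.53
position: [730.5, -209.1, 292.4]
tool_rot: [-0.001, -0.057, 0.998, 0.0]
force: [-0.3, 1.8, -0.4]
finger_gap: 0.002
finger_force: 0.0
time: 38.2
position: [727.3, -212.6, 179.0]
tool_rot: [0.001, -0.054, 0.999, -0.001]
force: [0.2, 0.4, 1.0]
finger_gap: -0.004
finger_force: 0.0
(np.float64(174.5), np.float64(-1.0), np.float64(179.0)) [0.22925514 0.3968914  0.97063522] (array([70.04, 29.05, 17.67]), np.float64(-173.8), None) [-0.21  0.76  0.78  1.31 -0.53  1.28  2.26]
```

```bash
python3 -m pendant '[1,1,0,0,0,1,1,0,0,0,1,1,0,0,0,1,1,0,0,0,1,1,0,0,0,1,1,0,0,0,1,1,0,0,0,1,1,0,0,0]'
python3 -m pendant '[1,1,0,0,0,1,1,0,0,0,1,1,0,0,0,1,1,0,0.2,0,1,1,0,0.5,0,1,0,0,0,0,1,0,0,0,0,1,0,0,0,0]'
python3 -c "
from lib import *
o=get_obs();print(sv(o),o['force'])"
```

```text
time: 38.87
position: [649.6, -221.4, 180.7]
tool_rot: [0.004, -0.055, 0.998, -0.001]
force: [2.3, 0.1, 1.3]
finger_gap: -0.003
finger_force: 0.9
time: 39.53
position: [597.9, -225.6, 169.4]
tool_rot: [-0.0, -0.055, 0.998, 0.0]
force: [0.0, -0.3, -0.4]
finger_gap: 0.001
finger_force: 0.0
(np.float64(44.5), np.float64(0.3), np.float64(169.4)) [ 0.01663223 -0.3373984  -0.3807048 ]
```

```bash
python3 -m pendant '[1,1,0,0.35,0,1,1,0,0.4,0,1,0.95,0,0.65,0,1,0.95,0,0.65,0,1,0.8,0,0.85,0,1,0.8,0,0.85,0,1,0.6,0,1,0,1,0.6,0,1,0]'
python3 -m pendant '[1,0.4,0,1.1,0,1,0.4,0,1.1,0,1,0.2,0,0.9,0,1,0.1,0,0.6,0,1,0,0,0.3,0,1,0,0,0.3,0,1,0,0,0,0,1,0,0,0,0]'
python3 -c "
from lib import *
o=get_obs();print(sv(o),o['force'])"
```

```text
time: 40.2
position: [530.9, -233.2, 110.9]
tool_rot: [0.0, -0.055, 0.998, -0.0]
force: [1.0, -0.2, 1.2]
finger_gap: -0.002
finger_force: 0.4
time: 40.87
position: [520.9, -234.4, 68.9]
tool_rot: [0.0, -0.055, 0.998, -0.0]
force: [-0.3, -0.5, 0.4]
finger_gap: 0.001
finger_force: 0.0
(np.float64(-33.0), np.float64(0.0), np.float64(68.9)) [-0.27827166 -0.47438742  0.41853715]
```

```bash
python3 -m pendant '[1,0,0,0.2,0,1,0,0,0.2,0,1,0,0,0,0,1,0,0,0,0,1,0,0,0,0,1,0,0,0,0,1,0,0,0,0,1,0,0,0,0]'
python3 -c "
from lib import *
o=get_obs();print(sv(o),o['force'])"
```

```text
time: 41.53
position: [521.1, -234.5, 68.3]
tool_rot: [0.001, -0.055, 0.999, 0.001]
force: [-6.1, 4.9, 25.0]
finger_gap: 0.001
finger_force: 12.4
(np.float64(-32.8), np.float64(-0.1), np.float64(68.3)) [-6.11473283  4.85348247 24.9895121 ]
```

Lid is fully shut: 25 N contact at z = 68.3. Now the left clip.

```bash
python3 -m pendant '[1,0,0,-3.5,0,1,2.5,2.35,0,0,1,2.5,2.35,0,0,1,2.5,2.35,0,0,1,0,0,1,0,1,0,0,1,0,1,0,0,0,0,1,0,0,0,0]'
python3 -c "
from lib import *
o=get_obs();print(sv(o),o['force'])
C=cam('wrist',o);grab_frame('wrist')
for t in('clip_left_tab','clip_right_tab'):
  for k in mark_of('wrist',t)[:2]:
    X=on_z(C,k['position'],63);print(t,k['position'],k['confidence'],(X[:2]-BC)@U,(X[:2]-BC)@V)"
```

```text
time: 42.2
position: [438.9, -173.2, 79.6]
tool_rot: [-0.0, -0.055, 0.999, -0.001]
force: [0.2, 0.1, -0.0]
finger_gap: -0.002
finger_force: 0.0
(np.float64(-107.8), np.float64(69.9), np.float64(79.6)) [ 0.17782496  0.13691656 -0.03337652]
clip_left_tab [287.0, 272.6] 0.92 -96.2917718327232 70.10052872949932
clip_right_tab [72.4, 270.9] 0.76 -97.69802209340838 -58.17664680209841
```

```bash
python3 -m pendant '[1,0,0,1,0,1,0,0,0.9,0,1,-0.1,0,0.3,0,1,-0.1,0,0.3,0,1,-0.4,0,0.5,0,1,-0.5,0,0.4,0,1,-0.6,0,0.2,0,1,-0.3,0,0.1,0]'
python3 -m pendant '[1,-0.2,0,0,0,1,-0.2,0,0,0,1,0,0,0,0,1,0,0,0,0,1,0,0,0,0,1,0,0,0,0,1,0,0,0,0,1,0,0,0,0]'
python3 -c "
from lib import *
o=get_obs();print(sv(o),o['force'],(o['force'][:2]@U))"
```

```text
time: 43.02
position: [456.8, -170.1, 42.0]
tool_rot: [-0.002, -0.055, 0.998, 0.0]
force: [-9.1, -1.9, 7.5]
finger_gap: 0.002
finger_force: 5.0
time: 43.68
position: [456.8, -170.1, 41.9]
tool_rot: [-0.005, -0.054, 0.999, 0.001]
force: [-10.7, -1.6, 6.4]
finger_gap: -0.0
finger_force: 5.9
(np.float64(-89.7), np.float64(71.0), np.float64(41.9)) [-10.73328312  -1.56953668   6.43611873] -10.84069637457154
```

```bash
python3 -m pendant '[1,-0.3,0,0,0,1,-0.2,0,0.3,0,1,0,0,0,0,1,0,0,0,0,1,0,0,0,0,1,0,0,0,0,1,0,0,0,0,1,0,0,0,0]'
python3 -c "
from lib import *
o=get_obs();print(sv(o),o['force'],(o['force'][:2]@U))"
python3 -m pendant '[1,1,0,0,0,1,2.3,0,0,0,1,0,0,-3,0,1,0,0,-3,0,1,0,-3.5,0,0,1,0,-3.5,0,0,1,0,-3.5,0,0,1,0,-3.5,0,0]'
python3 -m pendant '[1,0,0,1,0,1,0,0,1,0,1,0,0,0,0,1,0,0,0,0,1,0,0,0,0,1,0,0,0,0,1,0,0,0,0,1,0,0,0,0]'
python3 -c "
from lib import *
o=get_obs();print(sv(o),o['force'])"
```

```text
time: 44.35
position: [456.8, -170.1, 38.3]
tool_rot: [-0.009, -0.053, 0.999, 0.002]
force: [-20.0, -2.1, 12.1]
finger_gap: 0.0
finger_force: 10.5
(np.float64(-89.7), np.float64(70.9), np.float64(38.3)) [-20.04627163  -2.11884511  12.06018897] -20.157721310073843
time: 45.02
position: [451.9, -312.8, 100.5]
tool_rot: [0.002, -0.056, 0.998, -0.0]
force: [0.6, -0.4, 0.4]
finger_gap: -0.001
finger_force: 0.0
time: 45.68
position: [449.9, -311.5, 80.1]
tool_rot: [0.0, -0.055, 0.998, 0.0]
force: [-0.1, -0.6, -0.5]
finger_gap: 0.001
finger_force: 0.0
(np.float64(-112.1), np.float64(-68.8), np.float64(80.1)) [-0.06043752 -0.55102413 -0.50088858]
```

```bash
python3 -m pendant '[1,-0.4,-0.1,1,0,1,0,0,0.9,0,1,-0.1,0,0.3,0,1,-0.1,0,0.3,0,1,-0.4,0,0.5,0,1,-0.5,0,0.4,0,1,-0.6,0,0.2,0,1,-0.3,0,0.1,0]'
python3 -m pendant '[1,-0.3,0,0,0,1,-0.3,0,0,0,1,-0.2,0,0,0,1,-0.1,0,0.3,0,1,0,0,0,0,1,0,0,0,0,1,0,0,0,0,1,0,0,0,0]'
python3 -c "
from lib import *
o=get_obs();print(sv(o),o['force'],(o['force'][:2]@U))"
python3 -m pendant '[1,1,0,0,0,1,2.5,0,0,0,1,0,0,-3.5,0,1,0,0,-3.5,0,1,0,0,-3.5,0,1,0,0,-3.5,0,1,0,0,-3.5,0,1,0,0,-3.5,0]'
python3 -m pendant '[1,3,3,0,0,1,3,3,0,0,1,0,3,0,0,1,0,0,0,0,1,0,0,0,0,1,0,0,0,0,1,0,0,0,0,1,0,0,0,0]'
python3 - <<'E'
from lib import *
np.set_printoptions(precision=1,suppress=True)
o=get_obs();print(sv(o),o['force'])
for n in("wrist","scene"):
  C=cam(n,o);im=grab_frame(n);cv2.imwrite(f"pics/f_{n}.png",im[:,:,::-1])
  # expected folded / standing tab projections
  for v in(70,-70): print(n,v,"folded",proj(C,bp(-76,v,45)),"out",proj(C,bp(-95,v,65)))
  for t in('clip_left_tab','clip_right_tab','heart1_center','heart2_center'):
    for k in mark_of(n,t)[:2]: print(n,t,np.round(k['position'],1),round(k['confidence'],2))
E
```

```text
time: 46.35
position: [471.0, -311.0, 42.3]
tool_rot: [-0.003, -0.055, 0.998, 0.0]
force: [-11.6, -0.6, 8.7]
finger_gap: 0.003
finger_force: 6.0
time: 47.02
position: [471.0, -311.6, 39.1]
tool_rot: [-0.008, -0.052, 0.999, 0.002]
force: [-21.7, -0.9, 13.0]
finger_gap: -0.005
finger_force: 10.9
(np.float64(-91.0), np.float64(-71.2), np.float64(39.1)) [-21.67966328  -0.90912065  13.00650528] -21.648500558424512
time: 47.68
position: [448.2, -312.8, 251.8]
tool_rot: [0.001, -0.055, 0.998, 0.0]
force: [0.7, 0.4, -0.6]
finger_gap: -0.002
finger_force: 0.0
time: 48.35
position: [379.6, -232.4, 250.0]
tool_rot: [-0.0, -0.054, 0.999, -0.001]
force: [0.1, -0.5, 0.1]
finger_gap: -0.002
finger_force: 0.0
(np.float64(-173.3), np.float64(17.5), np.float64(250.0)) [ 0.1 -0.5  0.1]
wrist 70 folded [326.6 259.3] out [329.4 252.6]
wrist -70 folded [218.  259.6] out [213.3 252.9]
wrist clip_left_tab [326.  260.7] 0.61
wrist clip_right_tab [218.2 257.7] 0.76
wrist heart1_center [326.1 261.5] 0.75
scene 70 folded [283.3 169.9] out [288.2 163.7]
scene -70 folded [261.  142.6] out [265.5 136.4]
scene clip_left_tab [284.9 169.5] 0.4
```

```bash
python3 -c "
from plant import *
print(hand_in())"
```

```text
the job is handed in; nothing more can be done
None
```

I packed both hearts from the carousel (one red, one pink; no third one there) lid up in the lunch box, shut the lid, folded both clips down and handed the job in at about 48 s; no verdict came back, but the final camera readings put both clips in the folded position.

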